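# Open the tasting jar in its socket and hold the lid above it

## Task

Get the tasting jar open: stand the six-sided honey jar, lid still shut, fully down in the six-sided socket of the wooden tasting board so that it cannot turn, then unscrew its tight lid anticlockwise and stop turning once the lugs come free (about a fifth of a turn). Lift the lid off without pulling the jar out of the socket and finish still gripping it, level, straight above the open jar and two or three centimetres clear of the glass rim; do not put the lid down or let go. Leave the other things on the counter where they stand.

Things in the scene. Friction and masses are not known exactly. Their poses are not given: they have to be found in the camera images.
- jar: Six-sided honey jar, 0.33 kg, upright, closed by the lid. Hexagon 58 mm across flats, 67 mm across corners, up to 60 mm height; above it a narrower round neck; 90 mm tall with the lid on. Two facing flats carry a plain cream label. Origin: centre of the underside; z up; x square to a labelled flat (flats face 0, 60, 120 .. degrees about z).
- jar_rim (a point): Centre of the jar's glass rim, 86 mm above its underside. The round neck is 44 mm wide; three thread ledges, 120 degrees apart and each 45 degrees long, stand out from it under the lid.
- lid: White-painted tin twist-off lid on the jar, 56 mm wide, 18 mm tall, 0.06 kg, knurled. Origin: centre of its lower edge, 72 mm above the jar's underside when shut; z up. Shut, its x axis is in line with the jar's x axis. It is tight: up to about 0.6 N m turns it, more than the jar resists when it merely stands on the counter, so the jar can be carried and turned by the lid.
- lid_top (a point): Centre of the lid's top face, 18 mm above its lower edge. Three lugs inside hook under the jar's ledges; a sprung liner pushes the lid up with 15 to 20 N. Turned anticlockwise from above it rises 1 mm, and the lugs are clear from 46 to 95 degrees after shut (aim for 70); further on they strike the next ledge. Only there does it lift off; it clears the rim after 14 mm.
- lid_mark (a point): A point on the side of the lid, below a small raised pip on its top: 28 mm from the axis, 9 mm above the lower edge, at -70 degrees from the lid's x axis. After 70 degrees of opening it lies on the jar's +x side.
- board: Tasting board: wooden plank 110 x 145 x 16 mm screwed to the counter, long along its y axis. Origin: centre of its underside. The hexagonal socket stands nearer its +y end, at its -y end a low tray (7 mm high) of flat tasting sticks, not used.
- socket (a point): Centre of the socket's floor, 18 mm to +y of the board's middle, 16 mm above the counter; axes as the board's. Hexagonal ring of dark wood walls 22 mm high, 11 mm thick, 61.5 mm across flats inside, 4 mm chamfer at the top. Flats face 0, 60, 120 .. degrees from its x axis: the jar goes in at any of six angles. Seated, its underside is here.
- counter_scale: Cream counter scale with a wide metal pan, fixed, standing behind the middle of the work area: 229 deep x 240 wide x 224 mm tall, front edge of the pan 0.10 m nearer the robot than its origin (centre of its underside). Keep the arm and gripper clear of it.
- tea_mug: White mug, 82 mm wide, 91 mm tall, handle to one side, standing near the middle of the counter. Leave it. Origin: centre of its underside.
- honey_jar_6: Round honey jar with an orange lid, 83 mm wide, 123 mm tall, left of the scale. Not the jar to open; leave it. Origin: centre of its underside.
- spare_lid: Loose orange lid, 77 mm wide, 14 mm high, at the front of the counter. Leave it. Origin: centre of its underside.
- honey_dipper: Wooden honey dipper, 159 mm long, lying at the left. Leave it. Origin: centre of its underside.
- weight_200: Brass knob weight, 29 mm wide, 45 mm tall, right of the scale. Leave it. Origin: centre of its underside.
- weight_100: Smaller brass knob weight, 23 mm wide, 36 mm tall, beside the other. Leave it. Origin: centre of its underside.
- tape_roll: Roll of packing tape, 93 mm wide, 24 mm high, at the right. Leave it. Origin: centre of its underside.
- rubber_stamp: Wooden hand stamp, 29 x 40 x 68 mm, at the right. Leave it. Origin: centre of its underside.

How it is judged:
On the way, in this order (a step that is already met when the one before it is completed fails the run):
1. the jar stands fully down in the socket with its lid still shut (z of jar in the frame of socket between -0.003 and 0.004 m and horizontal distance between jar and socket below 0.005 m and angle between jar's own z axis and vertical below 0.06 rad and z of lid in the frame of jar below 0.076 m and x of lid_mark in the frame of jar below 0.0165 m), for 0.2 s.
2. the lid is unscrewed until its lugs are free, the jar staying down in the socket (z of jar in the frame of socket between -0.003 and 0.004 m and horizontal distance between jar and socket below 0.005 m and angle between jar's own z axis and vertical below 0.06 rad and x of lid_mark in the frame of jar above 0.0229 m and z of lid in the frame of jar below 0.082 m), for 0.1 s.
At the end, for the whole second after the job is handed in: Jar upright (0.06 rad) in the socket, within 4 mm of its floor and 5 mm of its middle; lid at rest in the fingers, touching neither jar nor board, lower edge 8 to 54 mm above the rim, within 15 mm of the jar's axis, level (0.15 rad), turned 35 to 105 degrees from shut (z of jar in the frame of socket between -0.003 and 0.004 m and horizontal distance between jar and socket below 0.005 m and angle between jar's own z axis and vertical below 0.06 rad and x of lid_mark in the frame of jar above 0.0229 m and z of lid in the frame of jar between 0.094 and 0.14 m and horizontal distance between lid and jar below 0.015 m and angle between lid's own z axis and vertical below 0.15 rad and contact force between the fingers and lid above 2 N and contact force between each of lid, the fingers and jar below 0.1 N and contact force between lid and board below 0.1 N and linear speed of each of lid, jar below 0.03 m/s); the arm keeps its last pose, push and grip.
It fails at once if the jar is tipped over (angle between jar's own z axis and vertical above 0.5 rad).
It fails at once if the lid leaves the jar while the jar is not in the socket (z of lid in the frame of jar above 0.085 m and distance between jar and socket above 0.02 m).
It fails at once if another thing on the counter is pushed away by more than 3 cm (distance of any of tea_mug, honey_jar_6, spare_lid, honey_dipper, weight_200, weight_100, tape_roll, rubber_stamp from where it was at the start of the episode above 0.03 m).
It also fails if it takes over 51 s, if anything falls off the work surface, if the arm or the gripper's body presses on something with over 40 N, if the wrist force passes 120 N, or if a joint passes its speed limit or range.

## Robot

A 6-joint arm with a two-finger parallel gripper is mounted at the origin on a cart in front of the work surface, level with it; the furniture and walls round the work are solid. World frame = base frame: x ahead of the robot, y to its left, z up, the work surface at z = 0. Lengths are in m, angles in rad, forces in N, time in s.
With the tool pointing down it reaches from about 0.35 to 0.85 m from the base axis. Payload 8.1 kg.
Tool frame: the origin (TCP) lies on the mounting face of the last link; the fingertips stand 186 mm ahead of it and the grasp point (between the pads) lies 167 mm ahead of it; z points along the fingers, y is the line along which they close (so a half turn about z gives the same grasp; the last joint's range is limited). The gripper opens to 93 mm and grips with 3 to 60 N. Pads are 15 mm wide; open, the fingers measure 128 mm over their backs; the gripper's body (75 mm by 188 mm) begins 65 mm behind the grasp point.
Start: joints at [1.122, 0.13, 1.488, -0, 1.523, -0.085], TCP at [0.213, 0.561, 0.405] pointing down, gripper open.
Joint ranges: [-2.96, 2.96], [-0.89, 2.26], [0.02, 2.5], [-1.34, 4.48], [0, 2.73], [-2.66, 2.66]. Speed limits (rad/s): [2.39, 2.39, 2.79, 3.14, 3.14, 3.14].

## Interface

Orientations are given as a rotation vector (axis times angle).
In Python, from plant import * gives the robot as it stands. The module is installed in compiled form; this text tells all that it offers.
- The arm moves only by the tool arm_command, never from a script. Its argument "increments" is a list of rows, each a list of 6 numbers: the shift along the tool's x, y, z in units of 0.2 m (1.0 is 0.2 m), then the turn, a rotation vector about the tool's x, y, z in units of pi rad (1.0 is pi rad). A call has exactly 5 rows; each row is the pose to reach, as a shift and turn from the pose commanded when the call began, along the tool's axes at that moment, turning the shorter way round; what a row does not reach only later rows make up. A row lasts 1/8 s, in which the tool goes at most 62.5 mm and 10.7 degrees, less where a joint would pass 70% of its speed; a pose out of reach is approached as far as the arm can. A call with a number of a shift or a turn outside -1 to 1 is refused whole. A call with a gripper value outside its range is refused whole. "fingers" is the closure, from -1 (fully open) to 1 (shut), set as the call begins (left out, the last holds). The fingers move at their own pace and stop on an object; "force" is the grip in N (left out, the last holds). Time passes only in rows, so rows that repeat a pose let the fingers close, or fill a call up. It gives the time, the measured TCP pose, the force, the opening and the grip force at its end, in the units of the state.
- read_state(): the state, without advancing time (a new reading comes with each control period).
- read_camera(name): name is "scene" or "top" or "wrist"; returns a dict with "image" (420x560x3 uint8, red, green, blue), "fx", "fy", "cx", "cy" (pixels), "T" (4x4, takes a point from camera to world coordinates). Camera axes: x right, y down, z forward; pixel columns grow to the right and rows downward; lengths in m; the calibration is good to about 2 mm. A picture is of the moment at which its call begins. There is no depth.
- close_job(): hands the job in; it is judged then, once.
The state is a dict: "t": time; "q": joint angles; "dq": joint speeds; "joint_torque": joint torques, N m; "tool_pos": TCP position; "orientation": TCP orientation; "force": force on the tool from outside, world axes, zero at the start; "wrist_torque": the same for the moment, N m; "opening": finger opening in m; "gripper_force": force on a finger pad.
Only numpy, scipy, OpenCV 4.12 (cv2) and the standard library are available. Lean on these libraries where they do the work, as an engineer would, in place of code of your own. Each camera call takes 0.05 s, during which the arm holds its last target. There are 200 camera calls.

## Working session

There is one attempt and no reset: what is moved stays moved. The work goes in short steps, Python scripts to look and compute and a tool call to move; the robot and the scene stay as the last step left them, time stands still between calls to the robot, and variables do not carry over. Pictures are saved under pics/ and viewed, at most 10 in all, crops included, and the job is handed in when it is done.

Besides the shell and the picture viewer there is one more tool, called as name(argument=value, ...) on one line, values as JSON. arm_command: Moves the arm, as the interface text tells. Shifts and turns lie within -1 to 1; 1 stands for 0.2 m of shift or pi rad of turn. Its arguments: {"type":"object","properties":{"increments":{"type":"array","items":{"type":"array","items":{"type":"number","minimum":-1,"maximum":1}}},"fingers":{"type":"number"},"force":{"type":"number"}},"required":["increments"]}

```bash
mkdir -p pics; cat > h.py <<'E'
from plant import *
import numpy as np, cv2
from scipy.spatial.transform import Rotation as R
def shot(n,f):
    c=read_camera(n); cv2.imwrite('pics/'+f,c['image'][:,:,::-1]); np.savez('pics/'+f[:-4],**c); return c
def ray(c,u,v,z):
    T=c['T']; d=T[:3,:3]@np.array([(u-c['cx'])/c['fx'],(v-c['cy'])/c['fy'],1]); o=T[:3,3]
    return o+d*(z-o[2])/d[2]
def proj(c,p):
    T=c['T']; q=T[:3,:3].T@(np.asarray(p)-T[:3,3]); return q[0]/q[2]*c['fx']+c['cx'],q[1]/q[2]*c['fy']+c['cy']
E
python3 - <<'E'
from h import *
s=read_state(); print(s)
a=shot('scene','s0.png'); b=shot('top','t0.png'); print(a['T'].round(3),b['T'].round(3),b['fx'])
E
```

```text
{'t': 0.0, 'q': array([ 1.12163513e+00,  1.31188007e-01,  1.48925853e+00,  1.03165619e-05,
        1.52299560e+00, -8.53925953e-02]), 'dq': array([ 0.00104411,  0.00125681, -0.00152053, -0.00018931,  0.00018194,
       -0.00052959]), 'joint_torque': array([-1.35536728e-03, -5.59880698e+01, -4.91736603e+01,  7.62802572e-02,
        3.63083789e-02, -2.41112293e-04]), 'tool_pos': array([0.21335612, 0.56054812, 0.40368249]), 'orientation': array([-5.68171451e-01, -3.08927929e+00,  2.79728812e-03]), 'force': array([ 0.62362892,  0.11436365, -0.02053045]), 'wrist_torque': array([ 0.02657883, -0.02324854, -0.04732977]), 'gripper_force': 0.0, 'opening': 0.09263099762972994}
[[ 0.622 -0.463  0.632 -0.185]
 [-0.783 -0.345  0.518 -0.56 ]
 [-0.021 -0.817 -0.577  0.758]
 [ 0.     0.     0.     1.   ]] [[ 0.202 -0.893  0.401 -0.133]
 [-0.979 -0.188  0.074 -0.111]
 [ 0.009 -0.408 -0.913  1.632]
 [ 0.     0.     0.     1.   ]] 476.2228635361498
```

View pics/t0.png

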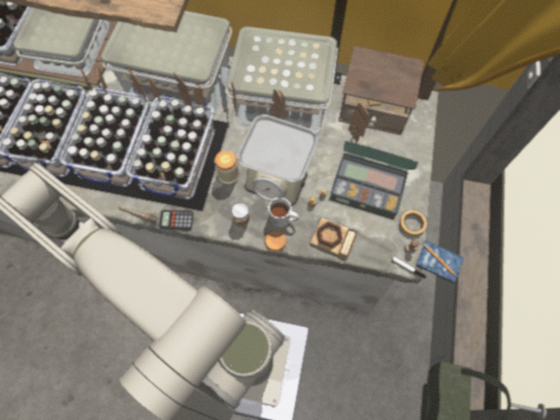

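View pics/s0.png

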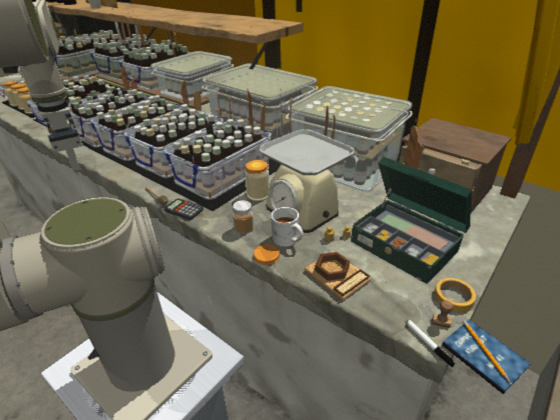

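The jar (white lid) is at top (240,211) and scene (242,207). The socket is at top (330,233) and scene (332,264), right of the mug at top (279,209). The scale is behind them.

```bash
python3 - <<'E'
from h import *
a=dict(np.load('pics/s0.npz')); b=dict(np.load('pics/t0.npz'))
def white(c,roi):
    x0,y0,x1,y1=roi; im=c['image'][y0:y1,x0:x1]; h=cv2.cvtColor(im,cv2.COLOR_RGB2HSV)
    m=((h[:,:,1]<45)&(h[:,:,2]>165)).astype(np.uint8); n,l,st,ce=cv2.connectedComponentsWithStats(m)
    i=1+np.argmax(st[1:,4]); return ce[i]+[x0,y0],st[i]
p,s=white(b,(228,198,254,228)); print('top lid',p,s,ray(b,*p,.088))
p,s=white(a,(230,195,258,222)); print('scene lid',p,s,ray(a,*p,.088))
print('sock',ray(b,330,233,.038),ray(a,332,264,.038))
print('mug',ray(b,279,209,.09),'scale pan',ray(b,278,150,.22),'pan corners',[ray(b,u,v,.22).round(3) for u,v in((238,162),(304,190),(318,138),(255,118))])
vis=np.hstack([cv2.resize(b['image'][195:265,220:360],None,fx=5,fy=5,interpolation=3)])
cv2.imwrite('pics/c1.png',vis[:,:,::-1])
print('board corners',[ray(b,u,v,.016).round(3) for u,v in((320,218),(357,233),(310,246),(350,257))])
E
```

```text
top lid [239.72115385 209.78365385] [  4   5  17  15 208] [0.48481145 0.15062688 0.088     ]
scene lid [241.62237762 205.21678322] [  3   5  18  11 143] [0.48339513 0.14981757 0.088     ]
sock [ 0.48368864 -0.17694414  0.038     ] [ 0.47793629 -0.18057638  0.038     ]
mug [0.51544351 0.01571291 0.09      ] scale pan [0.67454424 0.05307428 0.22      ] pan corners [array([0.601, 0.175, 0.22 ]), array([ 0.544, -0.061,  0.22 ]), array([ 0.75 , -0.072,  0.22 ]), array([0.785, 0.159, 0.22 ])]
board corners [array([ 0.542, -0.133,  0.016]), array([ 0.512, -0.274,  0.016]), array([ 0.429, -0.116,  0.016]), array([ 0.418, -0.262,  0.016])]
```

View pics/c1.png

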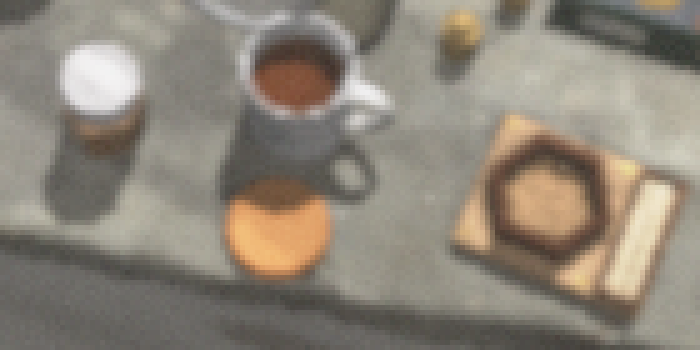

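The crop confirms the jar lid at top (240,211) and the socket hexagon at about (330,234). The tray lies on the right-hand (-y) side of the board. I'll move above the jar and turn the wrist so the later unscrewing stays within joint 6's range.

```bash
cat >> h.py <<'E'
def yaw(): 
    x=R.from_rotvec(read_state()['orientation']).as_matrix()[:,0]; return np.degrees(np.arctan2(x[1],x[0]))
def go(x,y,z,yw):
    "grasp point target, tool yaw deg -> units"
    s=read_state(); M=R.from_rotvec(s['orientation'])
    t=R.from_euler('z',yw,degrees=True)*R.from_euler('x',180,degrees=True)
    g=s['tool_pos']; d=M.inv().apply(np.array([x,y,z+.167])-g)/.2; w=(M.inv()*t).as_rotvec()/np.pi
    print('t',round(s['t'],2),'g',(g-[0,0,.167]).round(4),'yaw',round(yaw(),2),'q',s['q'].round(2),'F',s['force'].round(1),'Tq',s['wrist_torque'].round(2),'op',round(s['opening'],4),round(s['gripper_force'],1))
    print('shift',d.round(4),'turn',w.round(4))
E
python3 -c "
from h import *
go(.45,.15,.24,20)"
```

```text
t 0.1 g [0.2134 0.5605 0.2368] yaw 159.16 q [ 1.12  0.13  1.49  0.    1.52 -0.09] F [ 0.1  0.2 -0. ] Tq [-0.01  0.02  0.02] op 0.0932 0.0
shift [-1.836  -1.4974 -0.0139] turn [-3.000e-04  6.000e-04  7.731e-01]
```

arm_command(increments=[[-0.18, -0.15, 0, 0, 0, 0.055], [-0.37, -0.3, 0, 0, 0, 0.11], [-0.55, -0.45, 0, 0, 0, 0.165], [-0.73, -0.6, 0, 0, 0, 0.22], [-0.92, -0.75, 0, 0, 0, 0.28]], fingers=-1)

```text
t: 0.72
tool_pos: [0.3324, 0.3537, 0.4044]
orientation: [-1.836, -2.549, 0.001]
force: [0.4, 0.4, 1.3]
opening: 0.0934
gripper_force: 0.0
```

```bash
python3 -c "
from h import *
go(.45,.15,.24,20)"
```

```text
t 0.72 g [0.3324 0.3537 0.2374] yaw 108.49 q [ 0.71 -0.18  1.8  -0.    1.53  0.39] F [0.4 0.4 1.3] Tq [-0.02  0.03  0.01] op 0.0934 0.0
shift [-1.1523  0.2346 -0.013 ] turn [-0.000e+00  2.000e-04  4.916e-01]
```

arm_command(increments=[[-0.2, 0.05, 0, 0, 0, 0.055], [-0.4, 0.1, 0, 0, 0, 0.11], [-0.6, 0.15, 0, 0, 0, 0.17], [-0.8, 0.2, 0, 0, 0, 0.23], [-1.0, 0.22, 0, 0, 0, 0.285]])

```text
t: 1.35
tool_pos: [0.4387, 0.1787, 0.4043]
orientation: [-2.759, -1.503, 0.001]
force: [0.2, -0.1, 0.8]
opening: 0.0933
gripper_force: 0.0
```

```bash
python3 -c "
from h import *
go(.45,.15,.24,20)"
```

```text
t 1.35 g [0.4387 0.1787 0.2373] yaw 57.17 q [ 0.28 -0.22  1.83  0.    1.53  0.85] F [ 0.2 -0.1  0.8] Tq [-0.06  0.12 -0.04] op 0.0933 0.0
shift [-0.0899  0.1252 -0.0134] turn [-1.000e-04  2.000e-04  2.065e-01]
```

arm_command(increments=[[-0.03, 0.04, 0, 0, 0, 0.055], [-0.06, 0.08, 0, 0, 0, 0.11], [-0.09, 0.12, 0, 0, 0, 0.16], [-0.09, 0.125, 0, 0, 0, 0.206], [-0.09, 0.125, 0, 0, 0, 0.206]])

```text
t: 1.98
tool_pos: [0.4496, 0.1512, 0.4043]
orientation: [3.092, 0.558, -0.001]
force: [-0.1, -0.1, -1.0]
opening: 0.0925
gripper_force: 0.0
```

```bash
python3 -c "
from h import *
go(.485,.15,.083,20)
c=shot('wrist','w1.png'); print(c['T'].round(3),c['fx']); print(proj(c,[.485,.15,.09]))"
```

```text
t 1.98 g [0.4496 0.1512 0.2373] yaw 20.46 q [ 0.22 -0.22  1.82  0.    1.53  1.43] F [-0.1 -0.1 -1. ] Tq [-0.08  0.1  -0.02] op 0.0925 0.0
shift [0.1645 0.0675 0.7716] turn [-0.      0.0002  0.0026]
[[ 0.349 -0.897 -0.273  0.526]
 [-0.937 -0.333 -0.102  0.179]
 [ 0.001  0.292 -0.957  0.384]
 [ 0.     0.     0.     1.   ]] 341.90688959321625
(np.float64(295.34564610573034), np.float64(166.83370945644862))
```

View pics/w1.png

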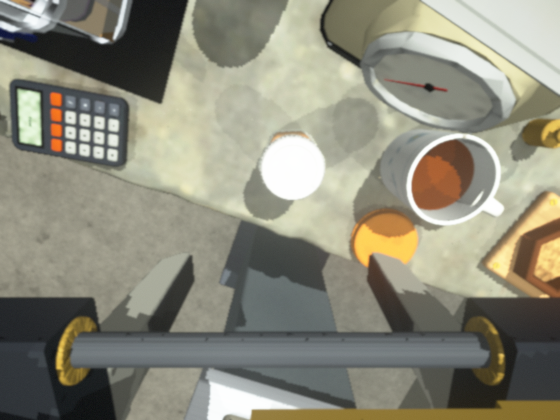

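The lid is at (292,167), within 4 px of the prediction. The label isn't visible from here. I'll check whether the pip shows on the lid in this picture and in the earlier ones.

```bash
python3 - <<'E'
from h import *
c=dict(np.load('pics/w1.npz')); im=c['image'][120:215,245:340].astype(int); print(im[47,40:55].tolist()[:3], (im.min(2)==255).mean())
g=im.min(2); m=g>200; v=g[m]; print(np.percentile(v,[1,5,25,50,75,99]))
s=np.clip((g-215)*6,0,255).astype(np.uint8)
L=cv2.resize(s,None,fx=4.2,fy=4.2,interpolation=2); N=cv2.resize(im.astype(np.uint8)[:,:,::-1],None,fx=4.2,fy=4.2,interpolation=2)
cv2.imwrite('pics/c2.png',np.hstack([cv2.cvtColor(L,cv2.COLOR_GRAY2BGR),N]))
E
```

```text
[[254, 254, 254], [254, 254, 254], [254, 254, 254]] 0.0
[203. 222. 253. 254. 254. 254.]
```

View pics/c2.png

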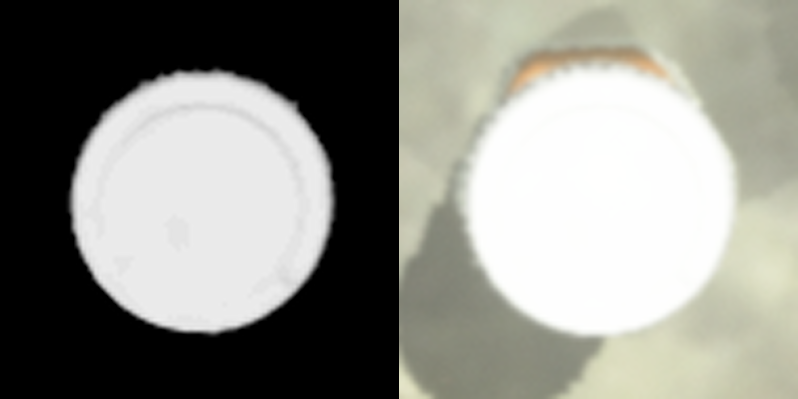

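The pip is washed out. A honey-coloured flat shows at the top of the crop, so I'll look at the body obliquely from lower and to the side.

```bash
python3 -c "
from h import *
go(.43,.27,.12,20)"
```

```text
t 2.02 g [0.4495 0.1513 0.2374] yaw 20.61 q [ 0.22 -0.22  1.82  0.    1.53  1.43] F [ 0.3  0.5 -0.2] Tq [-0.02  0.14  0.  ] op 0.093 0.0
shift [ 0.1179 -0.5897  0.5872] turn [-0.      0.0002  0.0034]
```

arm_command(increments=[[0.04, -0.2, 0.1, 0, 0, 0], [0.08, -0.4, 0.25, 0, 0, 0], [0.12, -0.59, 0.42, 0, 0, 0], [0.12, -0.59, 0.58, 0, 0, 0], [0.12, -0.59, 0.58, 0, 0, 0]])

```text
t: 2.65
tool_pos: [0.4293, 0.2702, 0.2857]
orientation: [3.089, 0.563, -0.01]
force: [-1.6, -0.3, -0.0]
opening: 0.0932
gripper_force: 0.0
```

```bash
python3 - <<'E'
from h import *
c=shot('wrist','w2.png'); u,v=proj(c,[.485,.15,.05]); print(u,v,c['T'][:3,3])
x0=int(np.clip(u-75,0,410)); y0=int(np.clip(v-75,0,270)); print(x0,y0)
cv2.imwrite('pics/c3.png',cv2.resize(c['image'][y0:y0+150,x0:x0+150,::-1],None,fx=4,fy=4,interpolation=2))
E
```

```text
478.52098842875796 218.69605446798025 [0.5052362  0.2985833  0.26522859]
403 143
```

View pics/c3.png

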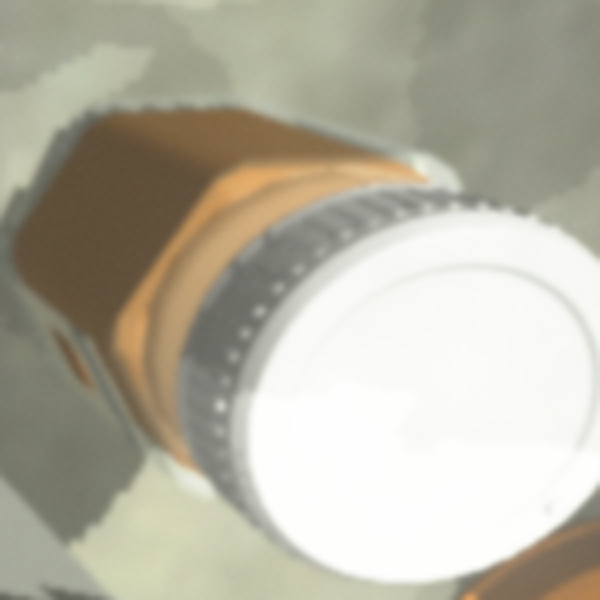

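The oblique crop shows the shoulder corners of the body at crop (225,180), (115,330), (425,178) and (195,470). There is a small pip mark on the lid top at (548,508). I'll compute the yaw from both.

```bash
python3 - <<'E'
from h import *
c=dict(np.load('pics/w2.npz'))
f=lambda x,y,z: ray(c,403+x/4,143+y/4,z)
P=[f(*p,.056) for p in((425,178),(225,180),(115,330),(195,470))]
for a,b in zip(P,P[1:]):
    d=(b-a)[:2]; print('edge',np.hypot(*d).round(4),'normal',(np.degrees(np.arctan2(-d[0],d[1])))%60)
print(np.array(P).round(4))
B=[f(*p,0.003) for p in((105,112),(15,245))]; d=(B[1]-B[0])[:2]; print('bottom',np.hypot(*d),np.degrees(np.arctan2(-d[0],d[1]))%60)
w=c['image'].min(2); m=(w>225).astype(np.uint8); m[:, :430]=0
n,l,st,ce=cv2.connectedComponentsWithStats(m[170:300]); i=1+np.argmax(st[1:,4])
pts=cv2.findContours((l==i).astype(np.uint8),0,1)[0][0][:,0]+[0,170]
W=np.array([ray(c,*p,.09)[:2] for p in pts[pts[:,0]<555]]); (cx,cy),r=cv2.minEnclosingCircle(W.astype(np.float32)); print('lid',cx,cy,r)
pip=f(548,508,.0905); print('pip',pip); d=pip[:2]-[cx,cy]; print('r',np.hypot(*d),'jar x yaw',np.degrees(np.arctan2(d[1],d[0]))+70)
go(.484,.1505,.083,20)
E
```

```text
edge 0.0313 normal 21.180350696211125
edge 0.0286 normal 21.320216249718158
edge 0.03 normal 24.480073544083837
[[0.5104 0.1467 0.056 ]
 [0.4991 0.1759 0.056 ]
 [0.4708 0.1802 0.056 ]
 [0.4534 0.1558 0.056 ]]
bottom 0.030432502682124447 22.17219790238542
lid 0.48261600732803345 0.15222758054733276 0.027324965223670006
pip [0.4742994  0.12969489 0.0905    ]
r 0.024018498378872617 jar x yaw -40.25863907136073
t 2.7 g [0.4303 0.2702 0.1209] yaw 20.58 q [ 0.46 -0.03  1.87 -0.    1.3   1.67] F [0.3 0.8 1.3] Tq [-0.04  0.16  0.06] op 0.093 0.0
shift [0.0415 0.6548 0.1897] turn [0.0001 0.0009 0.0032]
```

Body edges give about 22° and the pip gives -40°, which is 20° mod 60. I'll use a jar yaw of about -38.5° with the centre at (0.4832, 0.1512).

arm_command(increments=[[0.01, 0.15, -0.15, 0, 0, 0], [0.025, 0.4, -0.15, 0, 0, 0], [0.035, 0.65, -0.15, 0, 0, 0], [0.035, 0.65, -0.15, 0, 0, 0], [0.035, 0.65, -0.1, 0, 0, 0]])

```text
t: 3.32
tool_pos: [0.4837, 0.1509, 0.3108]
orientation: [-3.091, -0.556, -0.006]
force: [-0.4, -0.2, 0.4]
opening: 0.0928
gripper_force: 0.0
```

```bash
python3 - <<'E'
from h import *
go(.4832,.1512,.083,20)
c=shot('wrist','w3.png'); w=c['image'].min(2); m=(w>235).astype(np.uint8); u,v=map(int,proj(c,[.4832,.1512,.09])); print(u,v)
n,l,st,ce=cv2.connectedComponentsWithStats(m); i=l[min(v,419),u]; print(st[i],ce[i])
pts=cv2.findContours((l==i).astype(np.uint8),0,1)[0][0][:,0]
W=np.array([ray(c,*p,.09)[:2] for p in pts if p[1]<415]); print(cv2.minEnclosingCircle(W.astype(np.float32)))
E
```

```text
t 3.33 g [0.4837 0.1509 0.1438] yaw 20.39 q [ 0.2  -0.06  1.86  0.    1.34  1.42] F [-0.4 -0.2  0.4] Tq [ 0.02  0.14 -0.03] op 0.0928 0.0
shift [-0.003  -0.0021  0.3038] turn [ 0.     -0.0013  0.0021]
278 244
[ 236  206   84   78 4986] [278.14099479 245.03850782]
((0.48268815875053406, 0.15154200792312622), 0.02681407518684864)
```

arm_command(increments=[[-0.003, -0.002, 0.12, 0, 0, 0], [-0.004, -0.002, 0.24, 0, 0, 0], [-0.004, -0.002, 0.295, 0, 0, 0], [-0.004, -0.002, 0.3, 0, 0, 0], [-0.004, -0.002, 0.3, 0, 0, 0]])

```text
t: 4.0
tool_pos: [0.4823, 0.1514, 0.2496]
orientation: [-3.092, -0.558, -0.002]
force: [-0.3, 1.2, 0.2]
opening: 0.0925
gripper_force: 0.0
```

arm_command(increments=[[0, 0, 0, 0, 0, 0], [0, 0, 0, 0, 0, 0], [0, 0, 0, 0, 0, 0], [0, 0, 0, 0, 0, 0], [0, 0, 0, 0, 0, 0]], fingers=1, force=60)

```text
t: 4.62
tool_pos: [0.482, 0.1512, 0.2489]
orientation: [-3.091, -0.557, -0.0]
force: [-0.4, 0.8, 1.0]
opening: 0.0554
gripper_force: 60.0
```

```bash
python3 - <<'E'
from h import *
go(.42,.05,.2,20)
E
```

```text
t 4.62 g [0.482  0.1512 0.0819] yaw 20.43 q [0.2  0.01 1.91 0.   1.22 1.42] F [-0.4  0.8  1. ] Tq [0.27 0.27 0.  ] op 0.0554 60.0
shift [-0.4669  0.3657 -0.5909] turn [-0.0001 -0.0001  0.0024]
```

Gripped, with an opening of 55 mm. I'll lift it clear of the mug and carry it to just short of the socket for a close look.

arm_command(increments=[[0, 0, -0.1, 0, 0, 0], [0, 0, -0.3, 0, 0, 0], [-0.1, 0.05, -0.5, 0, 0, 0], [-0.25, 0.15, -0.62, 0, 0, 0], [-0.4, 0.3, -0.62, 0, 0, 0]])

```text
t: 5.25
tool_pos: [0.4277, 0.0665, 0.3747]
orientation: [3.091, 0.559, 0.005]
force: [-0.0, -1.6, -3.8]
opening: 0.0551
gripper_force: 60.0
```

```bash
python3 - <<'E'
from h import *
go(.39,-.18,.205,20)
E
```

```text
t 5.25 g [0.4277 0.0665 0.2077] yaw 20.52 q [ 0.04 -0.33  1.97 -0.    1.49  1.25] F [-0.  -1.6 -3.8] Tq [-0.09  0.15  0.01] op 0.0551 60.0
shift [-0.6088  1.088   0.0131] turn [ 0.0004 -0.001   0.0029]
```

arm_command(increments=[[-0.12, 0.2, 0, 0, 0, 0], [-0.26, 0.45, 0, 0, 0, 0], [-0.41, 0.72, 0, 0, 0, 0], [-0.55, 0.94, 0, 0, 0, 0], [-0.58, 1.0, 0, 0, 0, 0]])

```text
t: 5.88
tool_pos: [0.3879, -0.1635, 0.3721]
orientation: [-3.093, -0.551, 0.002]
force: [-0.4, -0.2, -3.9]
opening: 0.0553
gripper_force: 60.0
```

```bash
python3 - <<'E'
from h import *
go(.48,-.18,.205,20)
c=shot('wrist','w4.png'); print(c['T'][:3,3],proj(c,[.48,-.18,.038]))
E
```

```text
t 5.88 g [ 0.3879 -0.1635  0.2051] yaw 20.2 q [-0.52 -0.36  2.   -0.    1.5   0.7 ] F [-0.4 -0.2 -3.9] Tq [-0.06  0.12 -0.02] op 0.0553 60.0
shift [ 4.034e-01  2.366e-01 -3.000e-04] turn [-0.0001  0.0004  0.0011]
[ 0.46420821 -0.13562437  0.35198281] (np.float64(333.59374616910225), np.float64(108.66269373090972))
```

View pics/w4.png

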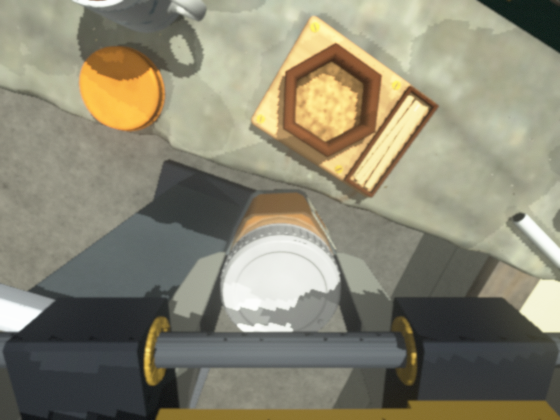

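The socket ring's outer corners are near (336,43), (380,68), (376,129), (329,156), (285,130) and (286,70). The held jar is upright at (282,270). I'll measure the ring with a dark-wood mask.

```bash
python3 - <<'E'
from h import *
c=dict(np.load('pics/w4.npz'))
P=np.array([ray(c,*p,.038)[:2] for p in ((336,43),(380,68),(376,129),(329,156),(285,130),(286,70))])
print(P.mean(0)); d=np.roll(P,-1,0)-P; print(np.hypot(*d.T).round(4),(np.degrees(np.arctan2(d[:,1],d[:,0]))%60).round(1))
h=cv2.cvtColor(c['image'],cv2.COLOR_RGB2HSV); m=((h[:,:,2]<150)&(h[:,:,1]>90)&((h[:,:,0]<14)|(h[:,:,0]>172))).astype(np.uint8); m[190:]=0
n,l,st,ce=cv2.connectedComponentsWithStats(m); i=1+np.argmax(st[1:,4]); print(st[i])
ct=max(cv2.findContours((l==i).astype(np.uint8),0,1)[0],key=cv2.contourArea)
hu=cv2.convexHull(ct); ap=cv2.approxPolyDP(hu,5,True)[:,0]; print(ap.tolist())
W=np.array([ray(c,*p,.038)[:2] for p in ap]); print(W.mean(0)); d=np.roll(W,-1,0)-W; print(np.hypot(*d.T).round(4),(np.degrees(np.arctan2(d[:,1],d[:,0]))%60).round(1))
# board long edges at z=.016
for a,b in(((316,17),(252,119)),((437,105),(372,195)),((316,17),(437,105)),((252,119),(372,195))):
    e=ray(c,*b,.016)-ray(c,*a,.016); print(np.hypot(*e[:2]).round(4),np.degrees(np.arctan2(e[1],e[0])))
# floor inside: honey coloured centroid at z=.016
m=((h[:,:,2]>170)&(h[:,:,1]>60)&(h[:,:,0]<28)).astype(np.uint8); cv2.imwrite
n,l,st,ce=cv2.connectedComponentsWithStats(m[:190]); i=l[100,330]; print(st[i],ce[i],ray(c,*ce[i],.016))
E
```

```text
[ 0.48563849 -0.17604087]
[0.0429 0.0505 0.0475 0.0465 0.0498 0.0465] [23.4 21.  20.5 20.3 19.4 16.8]
[ 284   45   96  110 2995]
[[337, 45], [378, 74], [373, 130], [326, 154], [284, 127], [289, 70]]
[ 0.4849746  -0.17554415]
[0.0426 0.0466 0.0464 0.0453 0.0473 0.0444] [18.2 19.4 17.5 18.2 15.2 16. ]
0.1038 166.16522348804878
0.1024 168.22307742334388
0.137 -102.24066405085863
0.1408 -101.65448477009774
[ 295   65   63   76 3274] [325.74434942 104.94227245] [ 0.48165062 -0.17490808  0.016     ]
```

Socket centre is about (0.485, -0.176) with yaw about -12°. The jar yaw is tool yaw + 1° mod 60, so the tool should be at about -13°. I'll turn and take a check look.

```bash
python3 - <<'E'
from h import *
go(.392,-.165,.2,-13)
E
```

```text
t 5.92 g [ 0.3883 -0.1634  0.2051] yaw 20.24 q [-0.52 -0.36  2.   -0.    1.5   0.7 ] F [-0.2 -0.6 -4.7] Tq [-0.12  0.16 -0.01] op 0.055 60.0
shift [0.0148 0.0139 0.0256] turn [1.000e-04 4.000e-04 1.847e-01]
```

arm_command(increments=[[0.01, 0.01, 0.02, 0, 0, 0.05], [0.01, 0.01, 0.02, 0, 0, 0.1], [0.015, 0.014, 0.025, 0, 0, 0.15], [0.015, 0.014, 0.025, 0, 0, 0.185], [0.015, 0.014, 0.025, 0, 0, 0.185]])

```text
t: 6.55
tool_pos: [0.3931, -0.1615, 0.3672]
orientation: [-3.121, 0.349, 0.001]
force: [0.0, -0.7, -3.8]
opening: 0.0546
gripper_force: 60.0
```

```bash
python3 - <<'E'
from h import *
go(.485,-.176,.2,-13)
c=shot('wrist','w5.png'); print(c['T'][:3,3],proj(c,[.485,-.176,.038]))
k=cv2.resize(c['image'][30:290,190:470,::-1],None,fx=2.3,fy=2.3,interpolation=2); cv2.imwrite('pics/c5.png',k)
E
```

```text
t 6.55 g [ 0.3931 -0.1615  0.2002] yaw -12.74 q [-0.51 -0.34  2.    0.    1.49  1.28] F [ 0.  -0.7 -3.8] Tq [ 0.    0.15 -0.04] op 0.0546 60.0
shift [ 0.4643 -0.0304  0.0008] turn [-0.0002  0.0003  0.0014]
[ 0.47237314 -0.17975274  0.34720496] (np.float64(272.82170209683323), np.float64(94.3759345498973))
```

View pics/c5.png

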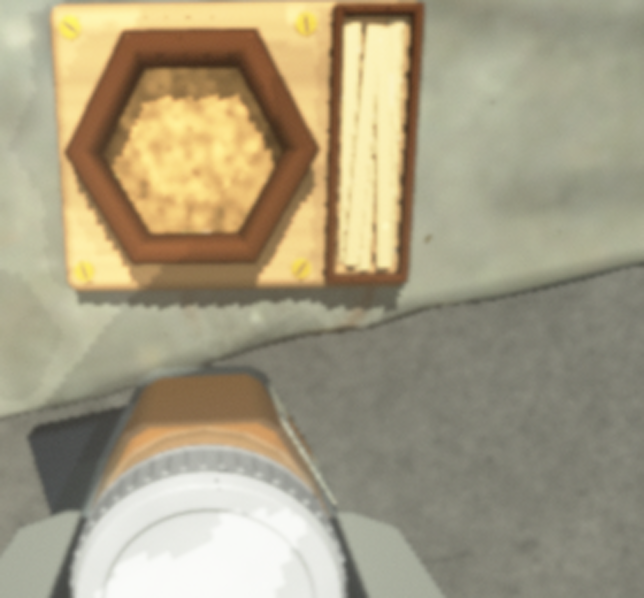

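Ring corners in the crop are (124,30), (258,28), (318,148), (252,262), (134,262) and (68,152). The jar's front flat looks nearly parallel to the socket's, and its label shows on the right.

```bash
python3 - <<'E'
from h import *
c=dict(np.load('pics/w5.npz')); f=lambda x,y,z: ray(c,190+x/2.3,30+y/2.3,z)[:2]
P=np.array([f(*p,.038) for p in((124,30),(258,28),(318,148),(252,262),(134,262),(68,152))])
d=np.roll(P,-1,0)-P; print(P.mean(0),np.hypot(*d.T).round(4),((np.degrees(np.arctan2(d[:,1],d[:,0]))-30)%60-60).round(1),((P+np.roll(P,3,0))/2)[:3].round(4))
g=np.array([f(*p,.016) for p in((54,4),(330,4),(325,284),(72,288))]); e=np.roll(g,-1,0)-g; print('board',np.hypot(*e.T).round(4),(np.degrees(np.arctan2(e[:,1],e[:,0]))%90-90).round(1))
jz=.2-.082
a,b=f(148,381,jz),f(265,374,jz); e=b-a; print('jar bottom flat',np.hypot(*e).round(4),(np.degrees(np.arctan2(e[1],e[0]))-30)%60-60,(a+b)/2)
a,b=f(133,425,jz+.05),f(278,420,jz+.05); e=b-a; print('jar shoulder',np.hypot(*e).round(4),(np.degrees(np.arctan2(e[1],e[0]))-30)%60-60)
E
```

```text
[ 0.48412801 -0.17649586] [0.0478 0.0466 0.0481 0.0457 0.0467 0.0468] [-12.  -13.1 -12.5 -12.8 -12.6 -11. ] [[ 0.4841 -0.1758]
 [ 0.4842 -0.1769]
 [ 0.4841 -0.1767]]
board [0.1047 0.1055 0.1059 0.1071] [-12.8 -11.3 -11.9 -12. ]
jar bottom flat 0.0351 -9.261198237651342 [ 0.41733061 -0.16682945]
jar shoulder 0.0346 -10.714384863600117
```

```bash
python3 - <<'E'
from h import *
go(.4838,-.1763,.135,-13.3)
E
```

```text
t 6.6 g [ 0.3931 -0.1616  0.2003] yaw -12.65 q [-0.51 -0.34  2.    0.    1.49  1.28] F [-0.6  0.6 -4. ] Tq [0.02 0.17 0.02] op 0.055 60.0
shift [ 0.4589 -0.0276  0.3263] turn [-0.0002  0.0002  0.0036]
```

arm_command(increments=[[0.15, -0.01, 0, 0, 0, 0.004], [0.35, -0.02, 0, 0, 0, 0.004], [0.459, -0.028, 0.1, 0, 0, 0.004], [0.459, -0.028, 0.25, 0, 0, 0.004], [0.459, -0.028, 0.326, 0, 0, 0.004]])

```text
t: 7.22
tool_pos: [0.4832, -0.1768, 0.3003]
orientation: [-3.119, 0.367, 0.005]
force: [-0.4, -0.3, -4.1]
opening: 0.055
gripper_force: 60.0
```

arm_command(increments=[[0, 0, 0, 0, 0, 0], [0, 0, 0, 0, 0, 0], [0, 0, 0, 0, 0, 0], [0, 0, 0, 0, 0, 0], [0, 0, 0, 0, 0, 0]])

```text
t: 7.85
tool_pos: [0.4837, -0.1777, 0.303]
orientation: [3.119, -0.372, 0.001]
force: [0.2, 0.3, -3.9]
opening: 0.0554
gripper_force: 60.0
```

```bash
python3 - <<'E'
from h import *
go(.4838,-.1763,.098,-13.3)
for n in('scene','top'):
    c=shot(n,n[0]+'6.png'); print(n,proj(c,[.4842,-.1763,.038]))
c=shot('scene','s6.png'); a=cv2.resize(c['image'][220:300,295:375,::-1],None,fx=7,fy=7,interpolation=2); cv2.imwrite('pics/c6.png',a)
E
```

```text
t 7.85 g [ 0.4837 -0.1777  0.136 ] yaw -13.59 q [-0.45 -0.03  1.84 -0.    1.33  1.36] F [ 0.2  0.3 -3.9] Tq [ 0.03  0.17 -0.03] op 0.0554 60.0
shift [-0.0012 -0.0068  0.1901] turn [ 0.0001 -0.0002 -0.0016]
scene (np.float64(331.91333340644553), np.float64(262.0319158819061))
top (np.float64(329.8448427837818), np.float64(232.83317070080125))
```

arm_command(increments=[[-0.001, -0.006, 0.04, 0, 0, 0], [-0.001, -0.006, 0.08, 0, 0, 0], [-0.001, -0.006, 0.11, 0, 0, 0], [-0.001, -0.006, 0.135, 0, 0, 0], [-0.001, -0.006, 0.135, 0, 0, 0]])

```text
t: 8.62
tool_pos: [0.4835, -0.1763, 0.2749]
orientation: [-3.119, 0.372, 0.002]
force: [0.6, -0.1, -3.7]
opening: 0.0553
gripper_force: 60.0
```

```bash
python3 - <<'E'
from h import *
go(.4838,-.1763,.098,-13.3)
E
```

```text
t 8.62 g [ 0.4835 -0.1763  0.1079] yaw -13.59 q [-0.45  0.    1.86  0.    1.27  1.36] F [ 0.6 -0.1 -3.7] Tq [ 0.01  0.16 -0.03] op 0.0553 60.0
shift [ 0.0016 -0.0002  0.0494] turn [-0.0001  0.0004 -0.0016]
```

The jar is 12 mm into the ring with no side force, so I'll carry on down.

arm_command(increments=[[0.001, 0, 0.015, 0, 0, 0], [0.001, 0, 0.03, 0, 0, 0], [0.001, 0, 0.042, 0, 0, 0], [0.001, 0, 0.05, 0, 0, 0], [0.001, 0, 0.05, 0, 0, 0]])

```text
t: 9.25
tool_pos: [0.4838, -0.1764, 0.2654]
orientation: [-3.119, 0.372, 0.0]
force: [-0.3, -0.6, -3.8]
opening: 0.0552
gripper_force: 60.0
```

```bash
python3 - <<'E'
from h import *
go(.4838,-.1763,.098,-13.3)
E
```

```text
t 9.25 g [ 0.4838 -0.1764  0.0984] yaw -13.59 q [-0.45  0.02  1.87 -0.    1.26  1.36] F [-0.3 -0.6 -3.8] Tq [ 0.    0.21 -0.02] op 0.0552 60.0
shift [-0.0003 -0.0005  0.0019] turn [-0.      0.0001 -0.0016]
```

arm_command(increments=[[0, 0, 0.003, 0, 0, 0], [0, 0, 0.006, 0, 0, 0], [0, 0, 0.006, 0, 0, 0], [0, 0, 0.006, 0, 0, 0], [0, 0, 0.006, 0, 0, 0]])

```text
t: 9.88
tool_pos: [0.4841, -0.1764, 0.2648]
orientation: [3.119, -0.371, 0.001]
force: [-0.1, 2.3, 2.3]
opening: 0.0553
gripper_force: 60.0
```

```bash
python3 - <<'E'
from h import *
go(.4838,-.1763,.098,-13.3)
E
```

```text
t 9.88 g [ 0.4841 -0.1764  0.0978] yaw -13.58 q [-0.45  0.02  1.87  0.    1.25  1.36] F [-0.1  2.3  2.3] Tq [0.25 0.27 0.05] op 0.0553 60.0
shift [-0.0016 -0.0003 -0.0012] turn [ 0.     -0.0002 -0.0016]
```

Seated: the jar's weight is off the tool, and z is 0.0978 against 0.098 expected. I'll turn the lid anticlockwise.

arm_command(increments=[[0, 0, 0, 0, 0, -0.03], [0, 0, 0, 0, 0, -0.06], [0, 0, -0.001, 0, 0, -0.1], [0, 0, -0.002, 0, 0, -0.14], [0, 0, -0.002, 0, 0, -0.14]])

```text
t: 10.5
tool_pos: [0.4841, -0.1766, 0.2652]
orientation: [3.125, 0.317, 0.001]
force: [-0.6, 1.6, 3.8]
opening: 0.0553
gripper_force: 60.0
```

```bash
python3 - <<'E'
from h import *
go(.4838,-.1763,.098,62.5)
E
```

```text
t 10.5 g [ 0.4841 -0.1766  0.0982] yaw 11.57 q [-0.45  0.02  1.87  0.    1.25  0.92] F [-0.6  1.6  3.8] Tq [0.14 0.16 0.1 ] op 0.0553 60.0
shift [-0.0013 -0.0016  0.0011] turn [ 3.000e-04 -2.000e-04 -2.829e-01]
```

arm_command(increments=[[0, 0, 0, 0, 0, -0.05], [0, 0, -0.001, 0, 0, -0.1], [0, 0, -0.002, 0, 0, -0.15], [0, 0, -0.003, 0, 0, -0.2], [0, 0, -0.003, 0, 0, -0.2]])

```text
t: 11.12
tool_pos: [0.4842, -0.1766, 0.266]
orientation: [2.875, 1.263, 0.001]
force: [0.4, 1.1, 4.5]
opening: 0.0552
gripper_force: 60.0
```

```bash
python3 - <<'E'
from h import *
go(.4838,-.1763,.098,62.5)
E
```

```text
t 11.12 g [ 0.4842 -0.1766  0.099 ] yaw 47.42 q [-0.45  0.01  1.87 -0.    1.25  0.29] F [0.4 1.1 4.5] Tq [0.01 0.03 0.09] op 0.0552 60.0
shift [-0.0004 -0.0025  0.0048] turn [ 0.0004 -0.0001 -0.0838]
```

arm_command(increments=[[0, 0, 0, 0, 0, -0.03], [0, 0, 0, 0, 0, -0.06], [0, 0, 0, 0, 0, -0.07], [0, 0, 0, 0, 0, -0.07], [0, 0, 0, 0, 0, -0.07]])

```text
t: 11.75
tool_pos: [0.4842, -0.1766, 0.2659]
orientation: [2.721, 1.568, 0.001]
force: [-0.1, 1.3, 4.5]
opening: 0.0555
gripper_force: 60.0
```

```bash
python3 - <<'E'
from h import *
go(.4838,-.1763,.13,62.5)
c=shot('wrist','w7.png'); a=c['image'][170:320,200:360]
b=np.load('pics/w5.npz')['image'][170:320,200:360]
cl=cv2.createCLAHE(4,(4,4)); 
k=np.hstack([cv2.resize(x[:,:,::-1],None,fx=2.5,fy=2.5,interpolation=2) for x in(b,a)])
cv2.imwrite('pics/c7.png',k)
E
```

```text
t 11.75 g [ 0.4842 -0.1766  0.0989] yaw 59.89 q [-0.45  0.01  1.87 -0.    1.25  0.08] F [-0.1  1.3  4.5] Tq [-0.01  0.    0.06] op 0.0555 60.0
shift [ 0.0004 -0.0023 -0.1553] turn [ 0.0004  0.     -0.0145]
```

View pics/c7.png

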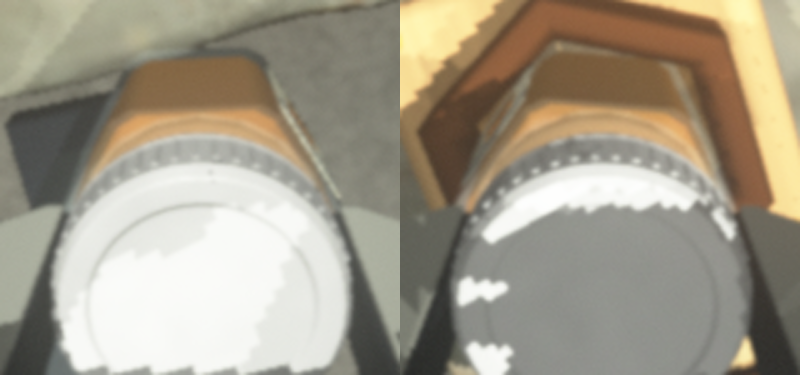

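The jar has stayed fixed in the socket while the tool turned 73.5°. Next is a small lift test of 4 mm: a lid-only load would read about 0.6 N, the whole jar about 3.9 N.

arm_command(increments=[[0, 0, -0.005, 0, 0, 0], [0, 0, -0.01, 0, 0, 0], [0, 0, -0.015, 0, 0, 0], [0, 0, -0.02, 0, 0, 0], [0, 0, -0.02, 0, 0, 0]])

```text
t: 12.42
tool_pos: [0.4839, -0.1764, 0.2694]
orientation: [2.718, 1.575, -0.0]
force: [-0.4, 0.0, -0.7]
opening: 0.0552
gripper_force: 60.0
```

```bash
python3 - <<'E'
from h import *
go(.4838,-.1763,.137,62.5)
E
```

```text
t 12.43 g [ 0.4839 -0.1764  0.1024] yaw 60.2 q [-0.45  0.01  1.87 -0.    1.26  0.07] F [-0.4  0.  -0.7] Tq [-0.04  0.13 -0.06] op 0.0552 60.0
shift [ 0.0004 -0.0008 -0.1731] turn [ 0.      0.     -0.0128]
```

The load is 0.7 N, so only the lid is lifting and it is free. I'll raise it straight up to about 25 mm above the rim.

arm_command(increments=[[0, 0, -0.03, 0, 0, 0], [0, 0, -0.07, 0, 0, 0], [0, 0, -0.11, 0, 0, 0], [0, 0, -0.15, 0, 0, 0], [0, 0, -0.173, 0, 0, 0]])

```text
t: 13.05
tool_pos: [0.4841, -0.1765, 0.3049]
orientation: [2.717, 1.575, 0.001]
force: [-0.4, -0.5, -0.4]
opening: 0.0555
gripper_force: 60.0
```

arm_command(increments=[[0, 0, 0, 0, 0, 0], [0, 0, 0, 0, 0, 0], [0, 0, 0, 0, 0, 0], [0, 0, 0, 0, 0, 0], [0, 0, 0, 0, 0, 0]])

```text
t: 13.68
tool_pos: [0.4839, -0.1764, 0.3038]
orientation: [-2.718, -1.576, 0.0]
force: [0.0, 0.1, -1.0]
opening: 0.055
gripper_force: 60.0
```

```bash
python3 - <<'E'
from h import *
go(.4838,-.1763,.137,62.5)
c=shot('wrist','w8.png'); s=shot('scene','s8.png')
a=cv2.resize(c['image'][60:340,130:430,::-1],(560,523),interpolation=2); b=cv2.resize(s['image'][205:305,290:336+4,::-1],(240,480),interpolation=2)
b=cv2.copyMakeBorder(b,0,43,0,0,cv2.BORDER_CONSTANT); cv2.imwrite('pics/c8.png',np.hstack([a,b]))
E
```

```text
t 13.68 g [ 0.4839 -0.1764  0.1368] yaw 60.22 q [-0.45 -0.03  1.84 -0.    1.33  0.07] F [ 0.   0.1 -1. ] Tq [-0.02  0.08  0.04] op 0.055 60.0
shift [ 0.0004 -0.0005 -0.0011] turn [-0.0001  0.     -0.0127]
```

View pics/c8.png

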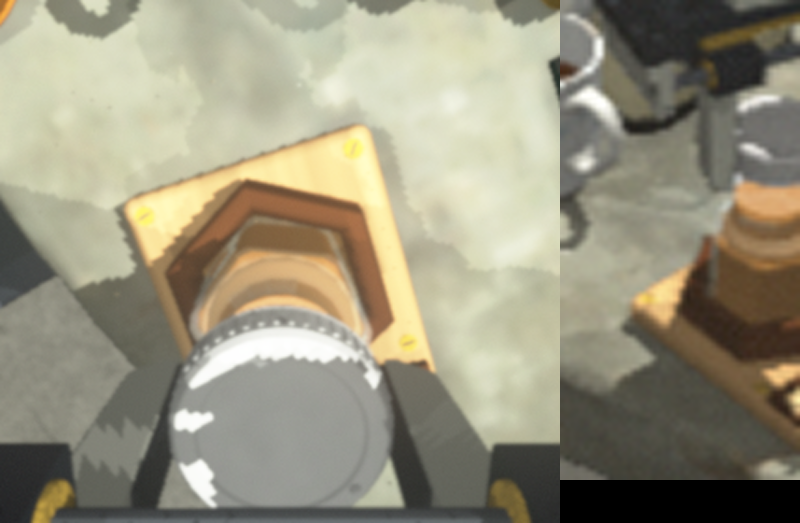

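The jar stands open and seated in the socket. The lid is gripped above the rim, and its pip at (355,487) is where it should be if the lid never slipped in the fingers. I'm handing the job in.

```bash
python3 -c "
from plant import *
print(close_job())"
```

```text
the job is handed in; nothing more can be done
None
```

The jar is seated in the socket and open, with the lid still gripped, level and about 25 mm straight above the rim; the job was handed in at about 14 s, and no verdict came back.

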